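Load the bench finishing machine and set its speed

ROBOT

A 6-joint arm with a two-finger parallel gripper is mounted at the origin on a cart in front of the work surface, level with it; the furniture and walls round the work are solid. World frame = base frame: x ahead of the robot, y to its left, z up, the work surface at z = 0. Lengths are in m, angles in rad, forces in N, time in s.
With the tool pointing down it reaches from about 0.3 to 0.875 m from the base axis. Payload 6.4 kg.
Tool frame: the origin (TCP) lies at the very end of the fingers, on their centre line; the grasp point (between the pads) lies 19 mm behind it; z points along the fingers, y is the line along which they close (so a half turn about z gives the same grasp; the last joint's range is limited). The gripper opens to 88 mm and grips with 3 to 60 N. Pads are 18 mm wide; open, the fingers measure 123 mm over their backs; the gripper's body (75 mm by 187 mm) begins 45 mm behind the grasp point.
Start: joints at [-1.338, 0.181, 1.607, -0, 1.354, -0.206], TCP at [0.244, -0.521, 0.239] pointing down, gripper open.
Joint ranges: [-2.99, 2.99], [-0.89, 2.07], [0.3, 2.58], [-1.14, 4.28], [0, 2.63], [-3.12, 3.12]. Speed limits (rad/s): [2.57, 2.57, 3.01, 3.14, 3.14, 3.14].

INTERFACE

Orientations are given as a unit quaternion [w, x, y, z].
In Python, from station import ctrl, optics gives the robot as it stands. The module is installed in compiled form; this text tells all that it offers.
- The arm moves only by the shell command python3 -m creep 'ROWS' [FORCE]. ROWS is JSON, one flat list of numbers, 7 for each row, row after row: the shift along the tool's x, y, z in m, then the turn, a rotation vector about the tool's x, y, z in degrees, then the finger opening in m, from 0 to 0.0881. A call has 1 to 20 rows; each row is the pose to reach, as a shift and turn from the pose commanded when the call began, along the tool's axes at that moment; what a row does not reach only later rows make up. A row lasts 1/8 s, in which the tool goes at most 62.5 mm and 10.7 degrees, less where a joint would pass 70% of its speed; a pose out of reach is approached as far as the arm can. A call with a gripper value outside its range is refused whole. The fingers move at their own pace and stop on an object; FORCE is the grip in N (left out, the last holds). Time passes only in rows, so rows that repeat a pose let the fingers close. It gives the time, the measured TCP pose, the force, the opening and the grip force at its end, in the units of the state.
- ctrl.get_state(): the state, without advancing time (a new reading comes with each control period).
- optics.get_image(name): name is "side" or "top" or "wrist"; returns (picture, depth): 480x640x3 uint8, red, green, blue; 480x640 float32, m along the optical axis (not along the pixel's ray), 0 where there is no reading.
- optics.camera_model(name): a dict with "fx", "fy", "cx", "cy" (pixels), "dist" ([k1, k2, p1, p2, k3] as OpenCV has them; the pictures are not rectified), "extrinsics" (4x4, takes a point from world to camera coordinates). Camera axes: x right, y down, z forward; pixel columns grow to the right and rows downward; lengths in m; the calibration is good to about 2 mm. A picture is of the moment at which its call begins: read the wrist's pose just before it. camera_model takes no time and is no camera call; for the wrist camera it gives the pose at the moment of the call.
- ctrl.finish_job(): hands the job in; it is judged then, once.
The state is a dict: "t": time; "joints": joint angles; "joint_velocities": joint speeds; "joint_torque": joint torques, N m; "position": TCP position; "tool_rot": TCP orientation; "force": force on the tool from outside, world axes, zero at the start; "ft_torque": the same for the moment, N m; "gripper_width": finger opening in m; "gripper_force": force on a finger pad.
Only numpy, scipy, OpenCV 4.12 (cv2) and the standard library are available. Lean on these libraries where they do the work, as an engineer would, in place of code of your own. Each camera call takes 0.05 s, during which the arm holds its last target. There are 200 camera calls.

TASK

Load the bench finishing machine: first slide its speed grip fully back to off, then lift the lid off by its knob and set it aside flat on the bench, knob up. Put every flat wooden wheel blank lying on the bench into the bowl, put the lid back on so that it is seated flat all round, and only then slide the speed grip forward until its middle is level with the brass index clip beside the track. Leave the turned wooden knob and the bored wooden block where they are, and never have the speed up while the lid is off.

Things in the scene. Friction and masses are not known exactly. Their poses are not given: they have to be found in the camera images.
- machine: the finishing machine, fixed to the bench: a grey housing 196 mm (its x) by 276 mm (its y, from -178 to +98) and 46 mm high; a round grey bowl rises from it at the origin's x, y, and the control deck is the housing's top at y -178 to -96. Origin: on the bowl's axis at bench level; x points away from the robot at yaw 0, z up.
- bowl_floor (a point): centre of the bowl's inner floor, 57 mm above the bench; the bowl is 164 mm wide inside, 172 mm outside, 60 mm deep. Axes as the machine's.
- bowl_rim (a point): centre of the bowl's mouth, at rim height, 117 mm above the bench. Axes as the machine's.
- lid: loose round lid, 0.18-0.35 kg: plug 10 mm deep (140 mm wide at its foot, 152 above) under a plate 182 mm wide, 6 mm thick; on it a black knob, cylinder 30 mm wide, 42 high. Origin: centre of the plug's underside; z up through the knob (plate top z 16 mm, knob z 16-58). Seated: plug in the bowl with 6 mm play, plate on the rim, origin 10 mm below the rim. Set aside it stands on its plug.
- speed (a joint): travel of the speed grip in m: 0 = off (stop at the end nearest the robot), grows to 0.100 along the machine's +x; it stays where it is left, friction about 2 N.
- speed_top (a point): centre of the top face of the black speed grip, a block 20 mm along the track (machine x), 28 mm across it and 40 mm high, its foot on the 40 mm wide, 14 mm high aluminium track; the top is 100 mm above the bench. The track runs along the machine's x at y = -135 mm; the grip's x is -50 mm at off.
- index_clip: small fixed brass index clip, 4 mm wide along the track, 16 mm across and 10 mm high, on the deck at the outer side of the track (machine y = -164 mm); the grip's middle must come level with it, at the same machine x. Origin: its middle, on the deck; axes as the machine's.
- wheel_a: a plain turned wooden wheel blank, a flat disc 48 mm in diameter and 12 mm thick with a small bore; lies flat at the start; may be absent. Origin: centre of its underside, z along the disc's axis.
- wheel_b: a plain turned wooden wheel blank, a flat disc 48 mm in diameter and 12 mm thick with a small bore; lies flat at the start; may be absent. Origin: centre of its underside, z along the disc's axis.
- wheel_c: a plain turned wooden wheel blank, a flat disc 38 mm in diameter and 12 mm thick with a small bore; lies flat at the start; may be absent. Origin: centre of its underside, z along the disc's axis.
- wheel_d: a plain turned wooden wheel blank, a flat disc 60 mm in diameter and 15 mm thick with a small bore; lies flat at the start; may be absent. Origin: centre of its underside, z along the disc's axis.
- wheel_e: a plain turned wooden wheel blank, a flat disc 38 mm in diameter and 12 mm thick with a small bore; lies flat at the start; may be absent. Origin: centre of its underside, z along the disc's axis.
- turned_knob: bystander: a turned wooden knob, 45 mm in diameter and 56 mm high, standing among the wheel blanks, which lie to the right of the machine; not to be moved. A fixed bench vice, 135 mm high and reaching to about 0.42 m in front of the base, stands between them and the robot. Origin: centre of its underside.
- bored_block: bystander: an oblong wooden block with a bore, 30 x 52 x 24 mm, on the 3 mm thick green cutting mat behind and to the left of the machine; not to be moved. Apart from it the bench just left of the machine is free out to 0.62 m in front of the base and 0.55 m to the left. Origin: centre of its underside.
Things that resemble listed ones, but are neither listed nor needed, are in the scene too. Leave any black, blue or pink look-alike of the wheel_b alone.

How it is judged:
On the way, in this order (a step that is already met when the one before it is completed fails the run):
1. the speed grip is slid fully back to off, the lid still on (within 6 mm of the stop) (value of joint speed below 0.006 m and horizontal distance between lid and bowl_rim below 0.012 m and z of lid in the frame of bowl_rim between -0.014 and -0.006 m and angle between lid's own z axis and vertical below 0.06 rad), for 0.2 s.
2. the lid stands aside on the bench, flat and knob up, released, the speed off (value of joint speed below 0.006 m and contact force between the fingers and lid below 0.05 N and height (world z) of lid below 0.012 m and angle between lid's own z axis and vertical below 0.1 rad and linear speed of lid below 0.03 m/s), for 0.3 s.
3. all wheel blanks lie in the bowl, the lid still aside (value of joint speed below 0.006 m and height (world z) of lid below 0.012 m and angle between lid's own z axis and vertical below 0.1 rad and linear speed of each of lid, wheel_a, wheel_b, wheel_c, wheel_d, wheel_e below 0.03 m/s and horizontal distance between each of wheel_a, wheel_b, wheel_c, wheel_d, wheel_e and bowl_floor below 0.08 m and z of wheel_a in the frame of bowl_floor between -0.01 and 0.05 m and z of wheel_b in the frame of bowl_floor between -0.01 and 0.05 m and z of wheel_c in the frame of bowl_floor between -0.01 and 0.05 m and z of wheel_d in the frame of bowl_floor between -0.01 and 0.05 m and z of wheel_e in the frame of bowl_floor between -0.01 and 0.05 m), for 0.3 s.
4. the lid is seated on the bowl again and released, the speed still off (all of step 1 and contact force between the fingers and lid below 0.05 N and horizontal distance between each of wheel_a, wheel_b, wheel_c, wheel_d, wheel_e and bowl_floor below 0.08 m and z of wheel_a in the frame of bowl_floor between -0.01 and 0.05 m and linear speed of each of wheel_a, wheel_b, wheel_c, wheel_d, wheel_e below 0.03 m/s and z of wheel_b in the frame of bowl_floor between -0.01 and 0.05 m and z of wheel_c in the frame of bowl_floor between -0.01 and 0.05 m and z of wheel_d in the frame of bowl_floor between -0.01 and 0.05 m and z of wheel_e in the frame of bowl_floor between -0.01 and 0.05 m), for 0.3 s.
At the end, for the whole second after the job is handed in: the speed grip's middle is within 5 mm of the index clip along the track; the lid is seated flat on the bowl (centred within 12 mm, level within 0.06 rad); every wheel blank present is at rest in the bowl; everything is released (x of speed_top in the frame of index_clip between -0.005 and 0.005 m and contact force between the fingers and lid below 0.05 N and horizontal distance between lid and bowl_rim below 0.012 m and z of lid in the frame of bowl_rim between -0.014 and -0.006 m and angle between lid's own z axis and vertical below 0.06 rad and horizontal distance between each of wheel_a, wheel_b, wheel_c, wheel_d, wheel_e and bowl_floor below 0.08 m and z of wheel_a in the frame of bowl_floor between -0.01 and 0.05 m and linear speed of each of wheel_a, wheel_b, wheel_c, wheel_d, wheel_e below 0.03 m/s and z of wheel_b in the frame of bowl_floor between -0.01 and 0.05 m and z of wheel_c in the frame of bowl_floor between -0.01 and 0.05 m and z of wheel_d in the frame of bowl_floor between -0.01 and 0.05 m and z of wheel_e in the frame of bowl_floor between -0.01 and 0.05 m); the robot touches nothing.
It fails at once if the speed is up (grip more than 15 mm from off) while the lid is off the bowl (value of joint speed above 0.015 m and (z of lid in the frame of bowl_rim above 0.015 m or horizontal distance between lid and bowl_rim above 0.03 m)).
It fails at once if the turned knob is moved more than 25 mm (distance of turned_knob from where it was at the start of the episode above 0.025 m).
It fails at once if the bored block is moved more than 25 mm (distance of bored_block from where it was at the start of the episode above 0.025 m).
Of wheel_a, wheel_b, wheel_c, wheel_d, wheel_e only 3 to 5 are there at a start; the rules pass over those that are not, and their reading is None.
At some moment in a run one of wheel_a, wheel_b, wheel_c, wheel_d, wheel_e may be knocked a few centimetres aside while the robot is not near it.
Once in a run the grip may slacken for a moment while it holds something.
It also fails if it takes over 208 s, if anything falls off the work surface, if the arm or the gripper's body presses on something with over 40 N, if the wrist force passes 120 N, or if a joint passes its speed limit or range.

## Working session

There is one attempt and no reset: what is moved stays moved. The work goes in short steps, Python scripts to look and compute and a shell command to move; the robot and the scene stay as the last step left them, time stands still between calls to the robot, and variables do not carry over. Pictures are saved under pics/ and viewed, at most 14 in all, crops included, and the job is handed in when it is done.

```bash
mkdir -p pics
cat > h.py <<'E'
import numpy as np, cv2
from station import ctrl, optics
from scipy.spatial.transform import Rotation as R
def snap(name, fn=None):
    m=optics.camera_model(name); im,d=optics.get_image(name)
    np.savez('last_'+name+'.npz',im=im,d=d,E=m['extrinsics'],K=[m['fx'],m['fy'],m['cx'],m['cy']],dist=m['dist'])
    if fn: cv2.imwrite('pics/'+fn,im[:,:,::-1])
    return im,d,m
def load(name):
    z=np.load('last_'+name+'.npz'); fx,fy,cx,cy=z['K']
    return z['im'],z['d'],dict(fx=fx,fy=fy,cx=cx,cy=cy,dist=z['dist'],extrinsics=z['E'])
def ray(m,u,v):
    K=np.array([[m['fx'],0,m['cx']],[0,m['fy'],m['cy']],[0,0,1]])
    p=cv2.undistortPoints(np.array([[[u,v]]],float),K,np.array(m['dist'],float))[0,0]
    E=np.array(m['extrinsics']); Rm=E[:3,:3]; c=-Rm.T@E[:3,3]
    return c,Rm.T@np.array([p[0],p[1],1])
def onz(m,u,v,z):
    c,r=ray(m,u,v); return c+r*(z-c[2])/r[2]
def proj(m,P):
    K=np.array([[m['fx'],0,m['cx']],[0,m['fy'],m['cy']],[0,0,1]]);E=np.array(m['extrinsics'])
    return cv2.projectPoints(np.array([P],float),cv2.Rodrigues(E[:3,:3])[0],E[:3,3],K,np.array(m['dist'],float))[0][0,0]
def dep(m,d,u,v):
    c,r=ray(m,u,v); return c+r*d[int(v),int(u)]
def st():
    s=ctrl.get_state(); print('t',round(s['t'],2),'pos',np.round(s['position'],4),'q',np.round(s['tool_rot'],4),'j',np.round(s['joints'],2),'w',round(s['gripper_width'],4),'gf',np.round(s['gripper_force'],1),'F',np.round(s['force'],1)); return s
def tool(P,s=None):
    "world target -> tool shift"
    s=s or ctrl.get_state(); q=s['tool_rot']; return np.round(R.from_quat([q[1],q[2],q[3],q[0]]).inv().apply(np.array(P)-np.array(s['position'])),4)
E
python3 - <<'E'
from h import *
s=st()
q=s['tool_rot'];print(np.round(R.from_quat([q[1],q[2],q[3],q[0]]).as_matrix(),3))
for n in('top','side'):
    im,d,m=snap(n,n+'0.png'); E=np.array(m['extrinsics']);print(n,-E[:3,:3].T@E[:3,3],E[2,:3],(d>0).mean())
E
```

```text
t 0.0 pos [ 0.2442 -0.52    0.2378] q [-9.000e-04  9.760e-01  2.176e-01 -0.000e+00] j [-1.34  0.18  1.61 -0.    1.35 -0.21] w 0.0879 gf 0.0 F [ 0.8  0.2 -0.2]
[[ 0.905  0.425 -0.   ]
 [ 0.425 -0.905  0.002]
 [ 0.    -0.002 -1.   ]]
top [0.46931332 0.02253459 1.09561865] [ 1.13142523e-01 -9.29178876e-04 -9.93578334e-01] 0.9960546875
side [0.10965082 1.19893224 0.73116023] [ 0.32463727 -0.82922444 -0.45496974] 0.9957291666666667
```

View pics/top0.png

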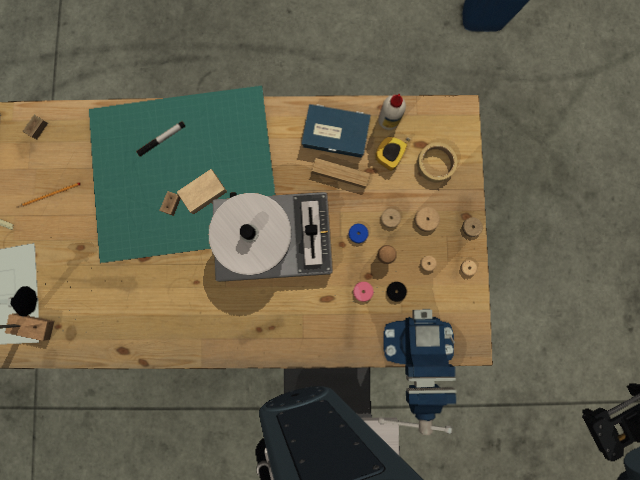

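View pics/side0.png

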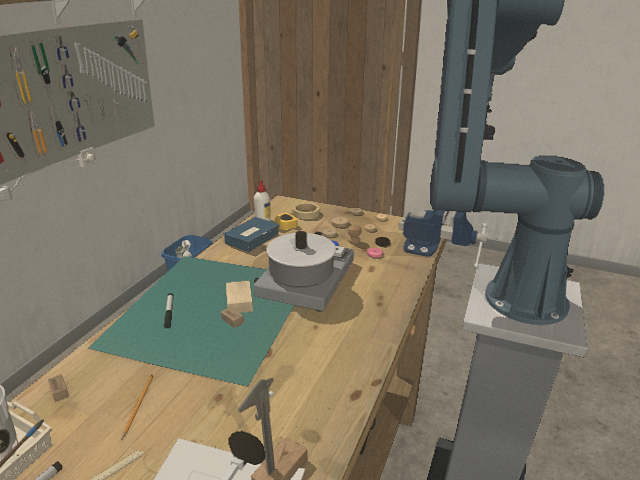

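Top view: machine bowl and lid at (250,234), grip at (311,230). The wheel-like discs are at (391,218), (427,218), (472,227), (428,264) and (469,268). The turned knob is at (387,254), the black, blue and pink look-alikes are at (397,291), (358,233) and (363,291), and there is a wooden ring at (437,161). I'll enlarge the disc area and the deck.

Run:
```python
from h import *
im,d,m=load('top')
a=cv2.resize(im[190:310,335:495],None,fx=4.5,fy=4.5,interpolation=cv2.INTER_CUBIC)
b=cv2.resize(im[185:285,285:345],None,fx=6,fy=6,interpolation=cv2.INTER_CUBIC)
cv2.imwrite('pics/crop_wheels.png',a[:,:,::-1]);cv2.imwrite('pics/crop_deck.png',b[:,:,::-1])
for n,u,v in [('w1',391,214),('w2',427,213),('w3',473,231),('w4',426,266),('w5',471,271),('knob',387,249),('lidknob',246,232),('plate',270,220),('grip',311,230),('boredblk',170,203),('bench',350,265),('blue',358,238)]:
    print(n,np.round(dep(m,d,u,v),3))
# wood blobs by height above the bench
uu,vv=np.meshgrid(np.arange(340,490),np.arange(190,310))
K=np.array([[m['fx'],0,m['cx']],[0,m['fy'],m['cy']],[0,0,1]])
pts=cv2.undistortPoints(np.stack([uu,vv],-1).reshape(-1,1,2).astype(float),K,m['dist']).reshape(-1,2)
E=m['extrinsics'];D=d[vv,uu].ravel()
P=(np.c_[pts,np.ones(len(pts))]*D[:,None]-E[:3,3])@E[:3,:3]
z=P[:,2].reshape(uu.shape);mk=((z>0.008)&(z<0.07)).astype(np.uint8)
n,l,s,c=cv2.connectedComponentsWithStats(mk)
for i in range(1,n):
    if s[i,4]>60:
        q=P[(l==i).ravel()];q=q[q[:,2]>np.percentile(q[:,2],80)-.004]; (x,y),r=cv2.minEnclosingCircle(q[:,:2].astype(np.float32))
        print(c[i]+[340,190],s[i,4],'med',np.round(np.median(q,0),4),'circ',round(x,4),round(y,4),'r',round(r,4))
```

```text
w1 [ 0.641 -0.152  0.014]
w2 [ 0.642 -0.24   0.016]
w3 [ 0.598 -0.353  0.009]
w4 [ 0.513 -0.234  0.01 ]
w5 [ 0.5   -0.345  0.007]
knob [ 0.552 -0.134  0.053]
lidknob [0.582 0.176 0.168]
plate [0.613 0.131 0.121]
grip [0.593 0.042 0.099]
boredblk [0.671 0.384 0.03 ]
bench [ 0.518 -0.05   0.004]
blue [ 0.583 -0.07   0.013]
[426.64915966 218.65336134] 476 med [ 0.6279 -0.2389  0.0154] circ 0.6284 -0.2397 r 0.0303
[391.08013937 217.41114983] 287 med [ 0.6334 -0.1521  0.0121] circ 0.6329 -0.1526 r 0.0242
[472.57482993 226.48639456] 294 med [ 0.6093 -0.3519  0.0124] circ 0.6087 -0.352 r 0.0248
[358.45390071 232.81205674] 282 med [ 0.5966 -0.0709  0.0122] circ 0.596 -0.072 r 0.0238
[387.00344828 254.04827586] 290 med [ 0.5427 -0.1349  0.0541] circ 0.5414 -0.1359 r 0.0193
[427.87150838 263.26256983] 179 med [ 0.5207 -0.2389  0.0117] circ 0.5202 -0.2392 r 0.0192
[468.76404494 267.61797753] 178 med [ 0.5077 -0.3369  0.0121] circ 0.5082 -0.3382 r 0.0189
[363.4047619  291.30952381] 294 med [ 0.455  -0.0805  0.012 ] circ 0.4548 -0.0812 r 0.0239
[396.2        291.33684211] 285 med [ 0.4521 -0.1593  0.0123] circ 0.4533 -0.1597 r 0.0236
```

View pics/crop_wheels.png

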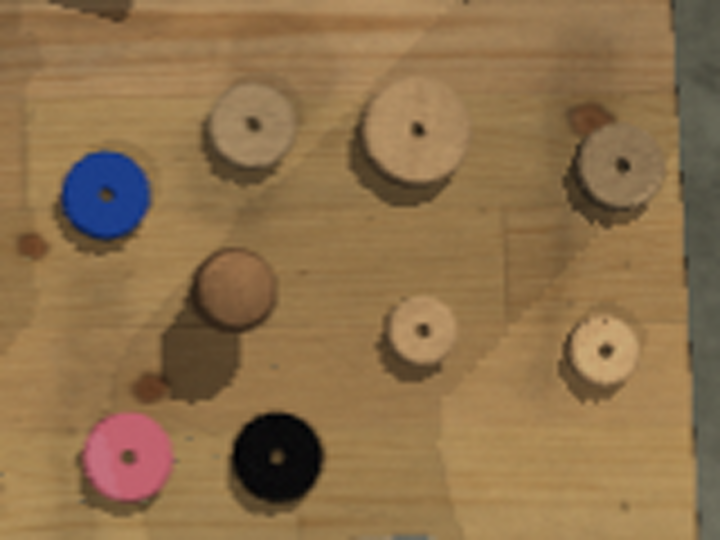

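View pics/crop_deck.png

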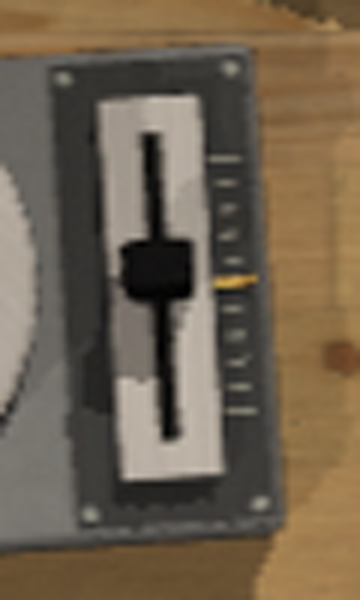

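Crop: five plain wooden discs: two of 48 mm (r≈24) at (391,217) and (473,226), one of 60 mm at (427,219), two of 38 mm at (428,263) and (469,268). They match wheels a–e by diameter and thickness; the blue, pink and black ones stay, as do the domed knob (387,254) and the ring. Deck: grip (311,230), brass clip (324,232), slot from (310,207) to (313,258).

Run:
```python
from h import *
im,d,m=load('top')
f=lambda u,v:(u/6+285-.4,v/6+185-.4)
a=onz(m,*f(151,133),.06);b=onz(m,*f(171,438),.06)
yaw=np.arctan2(*(a-b)[[1,0]]);print('slot',a,b,'yaw',yaw,np.degrees(yaw))
a2=onz(m,*f(99,98),.06);b2=onz(m,*f(122,480),.06);print('trackedge yaw',np.degrees(np.arctan2(*(a2-b2)[[1,0]])))
clip=onz(m,*f(236,281),.056);print('clip',clip)
# grip top: dark points at z~.1; lid plate: z ~0.123
uu,vv=np.meshgrid(np.arange(195,340),np.arange(180,290))
K=np.array([[m['fx'],0,m['cx']],[0,m['fy'],m['cy']],[0,0,1]])
pts=cv2.undistortPoints(np.stack([uu,vv],-1).reshape(-1,1,2).astype(float),K,m['dist']).reshape(-1,2)
E=m['extrinsics'];P=(np.c_[pts,np.ones(len(pts))]*d[vv,uu].ravel()[:,None]-E[:3,3])@E[:3,:3]
def show(n,q):
    (x,y),r=cv2.minEnclosingCircle(q[:,:2].astype(np.float32));print(n,len(q),'med',np.median(q,0),'mid',(q.min(0)+q.max(0))/2,'ext',np.ptp(q,0),'circ',x,y,r)
show('plate',P[(P[:,2]>.117)&(P[:,2]<.13)])
show('lidknob',P[(P[:,2]>.158)])
g=P[(P[:,2]>.09)&(P[:,2]<.11)&(P[:,1]<.062)];show('grip',g)
print(cv2.minAreaRect(g[:,:2].astype(np.float32)))
c,s=np.cos(yaw),np.sin(yaw);
for o in (P[(P[:,2]>.117)&(P[:,2]<.13)],):
    (x,y),r=cv2.minEnclosingCircle(o[:,:2].astype(np.float32))
    M=np.array([[c,s],[-s,c]]);print('clip in machine',M@(clip[:2]-[x,y]),'grip',M@(np.median(g,0)[:2]-[x,y]),'slot',M@((a+b)[:2]/2-[x,y]))
    off=np.array([x,y])+M.T@[-.05,-.135];print('grip off at world',off)
```

```text
slot [0.65273444 0.04512664 0.06      ] [0.53360726 0.03830568 0.06      ] yaw 0.057195385064515915 3.277054171822346
trackedge yaw 3.0953357404823256
clip [0.59473085 0.01257003 0.056     ]
plate 5123 med [0.58286015 0.17487712 0.12299064] mid [0.58504649 0.17609868 0.12354685] ext [0.17918687 0.18143294 0.01289099] circ 0.5855317711830139 0.17674851417541504 0.09147194772958755
lidknob 214 med [0.58009861 0.17152068 0.16547308] mid [0.53451289 0.10645042 0.62729735] ext [0.13039914 0.16783167 0.93664261] circ 0.5303417444229126 0.10645042359828949 0.10386093705892563
grip 111 med [0.59534083 0.04182454 0.09970178] mid [0.59536846 0.04191648 0.09929673] ext [0.0185325  0.02704536 0.00946072] circ 0.5956465601921082 0.041942186653614044 0.015188259072601795
((0.5953382849693298, 0.04193590581417084), (0.026989558711647987, 0.01853090710937977), 89.60482788085938)
clip in machine [-0.00020109 -0.16443587] grip [ 0.0020802  -0.13526407] slot [-9.24283836e-05 -1.35248228e-01]
grip off at world [0.5433307  0.03911106]
```

```bash
python3 -m creep '[0.556,-0.359,0.038,0,0,-68,0.06, 0.556,-0.359,0.038,0,0,-68,0.06, 0.556,-0.359,0.038,0,0,-68,0.06, 0.556,-0.359,0.038,0,0,-68,0.06, 0.556,-0.359,0.038,0,0,-68,0.06, 0.556,-0.359,0.038,0,0,-68,0.06, 0.556,-0.359,0.038,0,0,-68,0.06, 0.556,-0.359,0.038,0,0,-68,0.06, 0.556,-0.359,0.038,0,0,-68,0.06, 0.556,-0.359,0.038,0,0,-68,0.06, 0.556,-0.359,0.038,0,0,-68,0.06, 0.556,-0.359,0.038,0,0,-68,0.06, 0.556,-0.359,0.038,0,0,-68,0.06]' 20
python3 - <<'E'
from h import *
s=st(); im,d,m=snap('wrist','wrist1.png'); E=np.array(m['extrinsics']); print(-E[:3,:3].T@E[:3,3],E[2,:3])
print('shift',tool([.5953,.0419,.075]))
E
```

```text
t: 1.72
position: [0.5945, 0.0402, 0.2002]
tool_rot: [-0.0, 0.687, 0.726, -0.001]
force: [-0.7, 0.4, -0.1]
gripper_width: 0.0601
gripper_force: 0.0
t 1.73 pos [0.5945 0.0402 0.2002] q [-4.000e-04  6.874e-01  7.263e-01 -6.000e-04] j [-0.13  0.26  1.59 -0.    1.29 -0.19] w 0.0601 gf 0.0 F [-0.7  0.4 -0.1]
[0.59059929 0.11693779 0.34652309] [ 0.01713577 -0.29789846 -0.95444375]
shift [0.0021 0.001  0.1255]
```

View pics/wrist1.png

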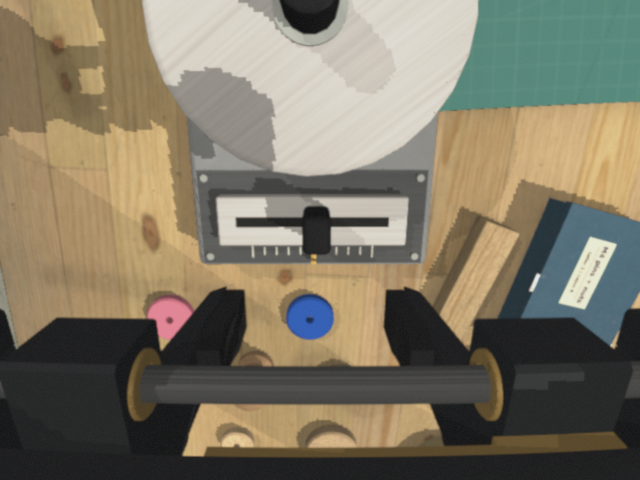

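Wrist view: grip top at about (316,210), brass clip at (314,258), centred on the slot (236–388); fingers are either side of the grip as intended.

```bash
python3 - <<'E'
from h import *
im,d,m=load('wrist')
print('clip',onz(m,314.2,259,.056),'slot ends',onz(m,236,222.5,.06),onz(m,389,222.5,.06))
E
python3 -m creep '[0.002,0.001,0.06,0,0,0,0.06, 0.002,0.001,0.12,0,0,0,0.06, 0.002,0.001,0.125,0,0,0,0.06, 0.002,0.001,0.125,0,0,0,0.015, 0.002,0.001,0.125,0,0,0,0.015, 0.002,0.001,0.125,0,0,0,0.015, 0.002,0.001,0.125,0,0,0,0.015, 0.002,0.001,0.125,0,0,0,0.015]' 10
```

```text
clip [0.59635096 0.00878993 0.056     ] slot ends [0.53311012 0.03745183 0.06      ] [0.65341725 0.04406026 0.06      ]
t: 2.78
position: [0.5964, 0.0427, 0.0768]
tool_rot: [0.0, 0.687, 0.726, 0.0]
force: [-2.1, -0.5, 6.0]
gripper_width: 0.0202
gripper_force: 10.0
```

```bash
python3 -m creep '[0,-0.01,0,0,0,0,0.015, 0,-0.02,0,0,0,0,0.015, 0,-0.03,0,0,0,0,0.015, 0,-0.04,0,0,0,0,0.015, 0,-0.046,0,0,0,0,0.015, 0,-0.05,0,0,0,0,0.015, 0,-0.052,0,0,0,0,0.015, 0,-0.052,0,0,0,0,0.015]'
```

```text
t: 3.78
position: [0.5445, 0.0398, 0.0767]
tool_rot: [0.001, 0.687, 0.726, 0.001]
force: [-0.2, 0.8, 6.3]
gripper_width: 0.02
gripper_force: 10.0
```

```bash
python3 -m creep '[0,-0.001,0,0,0,0,0.015, 0,-0.002,0,0,0,0,0.015, 0,-0.003,0,0,0,0,0.015, 0,-0.003,0,0,0,0,0.015]'
```

```text
t: 4.28
position: [0.5419, 0.0396, 0.0768]
tool_rot: [0.001, 0.687, 0.726, 0.001]
force: [0.9, 0.4, 6.6]
gripper_width: 0.0195
gripper_force: 10.0
```

```bash
python3 -m creep '[0,-0.001,0,0,0,0,0.015, 0,-0.002,0,0,0,0,0.015, 0,-0.003,0,0,0,0,0.015, 0,-0.003,0,0,0,0,0.015]'
```

```text
t: 4.78
position: [0.5417, 0.0396, 0.0768]
tool_rot: [0.003, 0.688, 0.726, 0.003]
force: [13.7, 2.3, -4.4]
gripper_width: 0.0199
gripper_force: 10.0
```

```bash
python3 -m creep '[0,0.002,0,0,0,0,0.015, 0,0.002,0,0,0,0,0.05, 0,0.002,0,0,0,0,0.05, 0,0.002,0,0,0,0,0.05, 0,0.003,-0.06,0,0,0,0.06, 0,0.003,-0.12,0,0,0,0.06, 0,0.003,-0.14,0,0,0,0.07, 0.06,0.03,-0.14,0,0,0,0.07, 0.11,0.054,-0.14,0,0,0,0.07, 0.11,0.054,-0.14,0,0,0,0.07, 0.11,0.054,-0.14,0,0,0,0.07]'
python3 - <<'E'
from h import *
snap('top');
im,d,m=load('top')
uu,vv=np.meshgrid(np.arange(290,330),np.arange(195,270))
for u,v in ((311,250),(312,252)): print(dep(m,d,u,v))
im,d,m=snap('wrist','wrist2.png');st()
E
```

```text
t: 6.15
position: [0.5853, 0.1522, 0.215]
tool_rot: [-0.0, 0.687, 0.726, -0.001]
force: [0.2, -0.5, -0.2]
gripper_width: 0.07
gripper_force: 0.0
[0.54814305 0.04224109 0.09940852]
[0.54359443 0.04003518 0.10026032]
t 6.25 pos [0.5855 0.1513 0.2154] q [-2.000e-04  6.878e-01  7.259e-01 -5.000e-04] j [ 0.06  0.27  1.55 -0.    1.32  0.  ] w 0.07 gf 0.0 F [-1.3 -0.2  1.1]
```

View pics/wrist2.png

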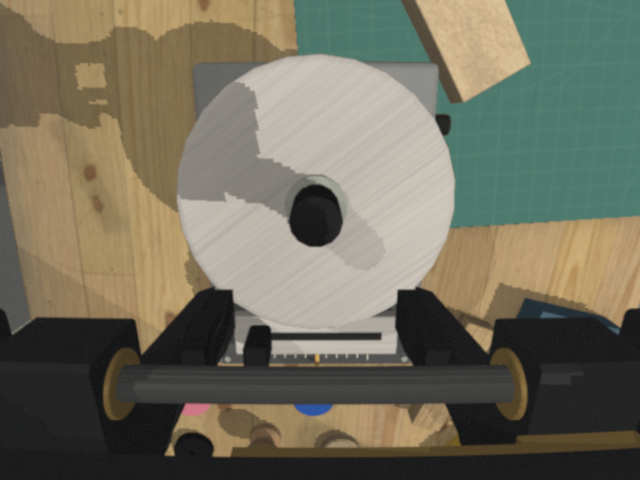

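Wrist view: grip at its left stop (257,343), plate spans columns 178–455 and rows 55–327, and the knob top is at about (316,200).

Run:
```python
from h import *
im,d,m=load('wrist'); s=ctrl.get_state()
K=np.array([[m['fx'],0,m['cx']],[0,m['fy'],m['cy']],[0,0,1]])
uu,vv=np.meshgrid(np.arange(150,480),np.arange(30,290))
pts=cv2.undistortPoints(np.stack([uu,vv],-1).reshape(-1,1,2).astype(float),K,m['dist']).reshape(-1,2)
E=m['extrinsics'];P=(np.c_[pts,np.ones(len(pts))]*d[vv,uu].ravel()[:,None]-E[:3,3])@E[:3,:3]
k=P[(P[:,2]>.160)&(P[:,2]<.172)&(abs(P[:,0]-.58)<.03)&(abs(P[:,1]-.176)<.04)]
print('knob',len(k),(k.min(0)+k.max(0))/2,np.ptp(k,0))
p=P[(P[:,2]>.119)&(P[:,2]<.127)];print('plate',cv2.minEnclosingCircle(p[:,:2].astype(np.float32)))
c=(k.min(0)+k.max(0))/2
print('to knob',tool([c[0],c[1],.131],s))
```

```text
knob 2261 [0.58466341 0.17663547 0.16374789] [0.02947735 0.02943051 0.00738045]
plate ((0.584993839263916, 0.1764904409646988), 0.09117373824119568)
to knob [0.0253 0.0006 0.0843]
```

```bash
python3 -m creep '[0.025,0.001,0.04,0,0,0,0.07, 0.025,0.001,0.075,0,0,0,0.07, 0.025,0.001,0.084,0,0,0,0.07, 0.025,0.001,0.084,0,0,0,0.02, 0.025,0.001,0.084,0,0,0,0.02, 0.025,0.001,0.084,0,0,0,0.02, 0.025,0.001,0.084,0,0,0,0.02, 0.025,0.001,0.084,0,0,0,0.02, 0.025,0.001,0.064,0,0,0,0.02, 0.025,0.001,0.034,0,0,0,0.02, 0.025,0.001,0.004,0,0,0,0.02, 0.025,0.001,-0.006,0,0,0,0.02, 0.025,0.001,-0.006,0,0,0,0.02]' 50
python3 - <<'E'
from h import *
im,d,m=load('top');print('mat edge',onz(m,150,258,0),onz(m,215,252,0))
s=st();print(tool([.425,.42,.16],s))
E
```

```text
t: 7.88
position: [0.5859, 0.1774, 0.2224]
tool_rot: [0.0, 0.687, 0.726, 0.0]
force: [-0.9, -0.4, -4.0]
gripper_width: 0.0289
gripper_force: 50.0
mat edge [0.54005006 0.4402253  0.        ] [0.55337265 0.27977728 0.        ]
t 7.88 pos [0.5859 0.1774 0.2224] q [4.000e-04 6.874e-01 7.262e-01 5.000e-04] j [ 0.1   0.28  1.53 -0.    1.34  0.05] w 0.0289 gf 50.0 F [-0.9 -0.4 -4. ]
[ 0.2511 -0.1474  0.0622]
```

```bash
python3 -m creep '[0.04,-0.024,0,0,0,0,0.02, 0.09,-0.053,0,0,0,0,0.02, 0.14,-0.082,0,0,0,0,0.02, 0.19,-0.11,0,0,0,0,0.02, 0.23,-0.135,0,0,0,0,0.02, 0.251,-0.147,0.02,0,0,0,0.02, 0.251,-0.147,0.06,0,0,0,0.02, 0.251,-0.147,0.11,0,0,0,0.02, 0.251,-0.147,0.15,0,0,0,0.02, 0.251,-0.147,0.175,0,0,0,0.02, 0.251,-0.147,0.185,0,0,0,0.02, 0.251,-0.147,0.19,0,0,0,0.02, 0.251,-0.147,0.19,0,0,0,0.02]'
```

```text
t: 9.5
position: [0.4254, 0.4201, 0.0322]
tool_rot: [0.0, 0.687, 0.726, 0.0]
force: [0.1, -0.2, -2.1]
gripper_width: 0.0287
gripper_force: 50.0
```

```bash
python3 -m creep '[0,0,0.003,0,0,0,0.02, 0,0,0.006,0,0,0,0.02, 0,0,0.008,0,0,0,0.02, 0,0,0.008,0,0,0,0.02]'
```

```text
t: 10.0
position: [0.4254, 0.4202, 0.0254]
tool_rot: [0.0, 0.687, 0.726, 0.0]
force: [-2.9, -2.6, 9.8]
gripper_width: 0.0287
gripper_force: 50.0
```

```bash
python3 -m creep '[0,0,0,0,0,0,0.07, 0,0,0,0,0,0,0.07, 0,0,0,0,0,0,0.07, 0,0,-0.02,0,0,0,0.07, 0,0,-0.08,0,0,0,0.08, 0,0,-0.14,0,0,0,0.08, 0,0,-0.19,0,0,0,0.08, -0.669,0.166,-0.2,0,0,93,0.08, -0.669,0.166,-0.2,0,0,93,0.08, -0.669,0.166,-0.2,0,0,93,0.08, -0.669,0.166,-0.2,0,0,93,0.08, -0.669,0.166,-0.2,0,0,93,0.08, -0.669,0.166,-0.2,0,0,93,0.08, -0.669,0.166,-0.2,0,0,93,0.08, -0.669,0.166,-0.2,0,0,93,0.08, -0.669,0.166,-0.2,0,0,93,0.08, -0.669,0.166,-0.2,0,0,93,0.08, -0.669,0.166,-0.2,0,0,93,0.08, -0.669,0.166,-0.2,0,0,93,0.08, -0.669,0.166,-0.2,0,0,93,0.08]' 30
cat > w.py <<'E'
from h import *
# measure discs (z .006-.03) and lid from the top camera; print tool shifts at TCP z .003
s=st(); im,d,m=snap('top')
def cloud(m,d,u0,u1,v0,v1):
    uu,vv=np.meshgrid(np.arange(u0,u1),np.arange(v0,v1))
    K=np.array([[m['fx'],0,m['cx']],[0,m['fy'],m['cy']],[0,0,1]])
    pts=cv2.undistortPoints(np.stack([uu,vv],-1).reshape(-1,1,2).astype(float),K,np.array(m['dist'],float)).reshape(-1,2)
    E=np.array(m['extrinsics']);return (np.c_[pts,np.ones(len(pts))]*d[vv,uu].ravel()[:,None]-E[:3,3])@E[:3,:3],uu.shape
def discs(m,d,box,z0=.008,z1=.022):
    P,sh=cloud(m,d,*box);mk=((P[:,2]>z0)&(P[:,2]<z1)).reshape(sh).astype(np.uint8)
    n,l,st_,c=cv2.connectedComponentsWithStats(mk,connectivity=4)
    for i in range(1,n):
        if st_[i,4]>90:
            q=P[(l==i).ravel()];(x,y),r=cv2.minEnclosingCircle(q[:,:2].astype(np.float32))
            px=c[i]+[box[0],box[2]];print(np.round(px),im[int(px[1]),int(px[0])+4],'xy',round(x,4),round(y,4),'r',round(r,4),'z',round(np.median(q[:,2]),3),'tool',tool([x,y,.003],s))
if __name__=='__main__':
    discs(m,d,(330,490,190,310))
    P,sh=cloud(m,d,80,215,240,360);p=P[(P[:,2]>.01)&(P[:,2]<.025)]
    if len(p)>20: print('lid',cv2.minEnclosingCircle(p[:,:2].astype(np.float32)),'z',np.percentile(p[:,2],[5,50,95]))
    cv2.imwrite('pics/top_%d.png'%(s['t']*10),im[:,:,::-1])
E
python3 w.py
```

```text
t: 12.5
position: [0.6272, -0.2387, 0.2243]
tool_rot: [-0.0, 1.0, 0.001, 0.0]
force: [-0.3, 1.1, -1.1]
gripper_width: 0.0798
gripper_force: 0.0
t 12.5 pos [ 0.6272 -0.2387  0.2243] q [-2.e-04  1.e+00  9.e-04  1.e-04] j [-0.54  0.4   1.36  0.    1.38  1.03] w 0.0798 gf 0.0 F [-0.3  1.1 -1.1]
[391. 218.] [156 129  94] xy 0.633 -0.1525 r 0.0243 z 0.012 tool [ 0.0059 -0.0861  0.2213]
[423. 221.] [189 153 108] xy 0.6254 -0.2324 r 0.0249 z 0.015 tool [-0.0019 -0.0062  0.2213]
[473. 225.] [173 143 105] xy 0.6092 -0.3523 r 0.0245 z 0.012 tool [-0.0183  0.1137  0.2212]
[358. 233.] [ 33  72 157] xy 0.5958 -0.072 r 0.0239 z 0.012 tool [-0.0311 -0.1666  0.2214]
[363. 291.] [215 112 127] xy 0.4545 -0.081 r 0.0242 z 0.012 tool [-0.1725 -0.1579  0.2213]
[396. 291.] [13 13 13] xy 0.4533 -0.1597 r 0.0237 z 0.012 tool [-0.1738 -0.0792  0.2213]
lid ((0.4264436364173889, 0.4201825261116028), 0.09142554551362991) z [0.01246664 0.01588641 0.01929111]
```

```bash
cat > ww.py <<'E'
import w
from w import *
im,d,m=snap('wrist'); w.im=im
discs(m,d,(0,640,0,478))
E
python3 ww.py
```

```text
t 12.55 pos [ 0.6273 -0.2378  0.2243] q [-2.0e-04  1.0e+00  1.6e-03  0.0e+00] j [-0.54  0.4   1.36  0.    1.38  1.03] w 0.0801 gf 0.0 F [-1.1  0.7 -0. ]
[138.  13.] [35 46 50] xy 0.798 -0.0834 r 0.011 z 0.015 tool [ 0.1712 -0.1538  0.2214]
[244.  36.] [85 69 31] xy 0.7802 -0.1735 r 0.0321 z 0.014 tool [ 0.1531 -0.0638  0.2213]
[323.  11.] [94 80 56] xy 0.7924 -0.2459 r 0.0192 z 0.014 tool [0.1651 0.0087 0.2213]
[389.  25.] [68 57 44] xy 0.7765 -0.2899 r 0.0316 z 0.015 tool [0.149  0.0526 0.2213]
[159.  99.] [71 61 47] xy 0.7259 -0.0965 r 0.0174 z 0.016 tool [ 0.099  -0.1409  0.2214]
[ 76. 225.] [92 82 67] xy 0.599 0.0009 r 0.0943 z 0.017 tool [-0.0276 -0.2387  0.2214]
[318. 203.] [148 126  94] xy 0.6294 -0.2412 r 0.0302 z 0.015 tool [0.0021 0.0035 0.2213]
[227. 198.] [145 127  98] xy 0.6339 -0.1525 r 0.0243 z 0.012 tool [ 0.0068 -0.0851  0.2213]
[431. 223.] [106  94  73] xy 0.6093 -0.3532 r 0.0243 z 0.012 tool [-0.0183  0.1154  0.2212]
[151. 234.] [ 55  86 155] xy 0.5962 -0.0726 r 0.0247 z 0.012 tool [-0.0306 -0.1652  0.2214]
[221. 276.] [163 129  94] xy 0.544 -0.1376 r 0.0184 z 0.012 tool [-0.083  -0.1003  0.2213]
[317. 303.] [183 152 114] xy 0.5208 -0.2409 r 0.0192 z 0.012 tool [-0.1065  0.0029  0.2213]
[400. 313.] [203 171 128] xy 0.5091 -0.3346 r 0.0186 z 0.012 tool [-0.1185  0.0965  0.2212]
[246. 353.] [31 29 31] xy 0.4539 -0.1616 r 0.0247 z 0.012 tool [-0.1731 -0.0767  0.2213]
[285. 426.] [149 148 133] xy 0.3423 -0.2084 r 0.0867 z 0.012 tool [-0.2849 -0.0302  0.2213]
```

```bash
python3 -m creep '[0.002,0.003,0.06,0,0,0,0.08, 0.002,0.003,0.12,0,0,0,0.08, 0.002,0.003,0.18,0,0,0,0.08, 0.002,0.003,0.21,0,0,0,0.08, 0.002,0.003,0.219,0,0,0,0.08, 0.002,0.003,0.22,0,0,0,0.05, 0.002,0.003,0.22,0,0,0,0.05, 0.002,0.003,0.22,0,0,0,0.05, 0.002,0.003,0.22,0,0,0,0.05, 0.002,0.003,0.2,0,0,0,0.05, 0.002,0.003,0.14,0,0,0,0.05, 0.002,0.003,0.08,0,0,0,0.05, 0.002,0.003,0.03,0,0,0,0.05, 0.002,0.003,0.03,0,0,0,0.05]' 25
python3 - <<'E'
from h import *
print(tool([.5455,.176,.08]))
E
```

```text
t: 14.4
position: [0.6323, -0.2437, 0.2016]
tool_rot: [0.003, 1.0, 0.001, 0.005]
force: [0.3, 0.5, -1.1]
gripper_width: 0.0592
gripper_force: 25.0
[-0.087  -0.4207  0.1181]
```

```bash
python3 -m creep '[-0.085,-0.418,0,0,0,0,0.05, -0.085,-0.418,0,0,0,0,0.05, -0.085,-0.418,0,0,0,0,0.05, -0.085,-0.418,0,0,0,0,0.05, -0.085,-0.418,0,0,0,0,0.05, -0.085,-0.418,0,0,0,0,0.05, -0.085,-0.418,0,0,0,0,0.05, -0.085,-0.418,0,0,0,0,0.05, -0.085,-0.418,0.05,0,0,0,0.05, -0.085,-0.418,0.1,0,0,0,0.05, -0.085,-0.418,0.13,0,0,0,0.05, -0.085,-0.418,0.133,0,0,0,0.05, -0.085,-0.418,0.133,0,0,0,0.05]'
```

```text
t: 16.02
position: [0.5434, 0.1748, 0.0604]
tool_rot: [0.0, 1.0, 0.001, -0.001]
force: [0.4, -0.3, 0.3]
gripper_width: 0.059
gripper_force: 25.0
```

```bash
python3 -m creep '[0,0,0,0,0,0,0.072, 0,0,0,0,0,0,0.072, 0,0,0,0,0,0,0.072, 0,0,-0.06,0,0,0,0.072, 0,0,-0.12,0,0,0,0.072, 0,0,-0.14,0,0,0,0.072, 0.09,0.329,-0.14,0,0,0,0.072, 0.09,0.329,-0.14,0,0,0,0.072, 0.09,0.329,-0.14,0,0,0,0.072, 0.09,0.329,-0.14,0,0,0,0.072, 0.09,0.329,-0.14,0,0,0,0.072, 0.09,0.329,-0.14,0,0,0,0.072, 0.09,0.329,-0.14,0,0,0,0.072]'; python3 ww.py | awk '/^t/||(/xy 0.[56]/&&/r 0.0[123]/)'
```

```text
t: 17.65
position: [0.6343, -0.1553, 0.2005]
tool_rot: [0.0, 1.0, -0.0, 0.0]
force: [0.6, 0.9, 0.3]
gripper_width: 0.0719
gripper_force: 0.0
t 17.65 pos [ 0.6343 -0.1553  0.2005] q [ 1.e-04  1.e+00 -3.e-04  0.e+00] j [-0.42  0.38  1.43 -0.    1.33  1.15] w 0.0719 gf 0.0 F [0.6 0.9 0.3]
[313. 210.] [113  98  72] xy 0.6334 -0.1524 r 0.0242 z 0.012 tool [-0.0009 -0.0029  0.1975]
[524. 236.] [85 74 58] xy 0.6092 -0.353 r 0.0249 z 0.012 tool [-0.025   0.1977  0.1976]
[228. 249.] [ 60  90 159] xy 0.5963 -0.072 r 0.0245 z 0.012 tool [-0.0381 -0.0833  0.1975]
[297. 291.] [178 141 103] xy 0.5446 -0.1355 r 0.0181 z 0.012 tool [-0.0898 -0.0197  0.1975]
[391. 321.] [214 180 135] xy 0.5204 -0.2375 r 0.0187 z 0.012 tool [-0.1138  0.0822  0.1976]
[489. 328.] [214 182 138] xy 0.5097 -0.3382 r 0.019 z 0.012 tool [-0.1245  0.1829  0.1976]
```

```bash
python3 -m creep '[-0.001,-0.003,0.06,0,0,0,0.072, -0.001,-0.003,0.12,0,0,0,0.072, -0.001,-0.003,0.175,0,0,0,0.072, -0.001,-0.003,0.195,0,0,0,0.072, -0.001,-0.003,0.196,0,0,0,0.04, -0.001,-0.003,0.196,0,0,0,0.04, -0.001,-0.003,0.196,0,0,0,0.04, -0.001,-0.003,0.196,0,0,0,0.04, -0.001,-0.003,0.15,0,0,0,0.04, -0.001,-0.003,0.09,0,0,0,0.04, -0.001,-0.003,0.03,0,0,0,0.04, -0.004,-0.05,0,0,0,0,0.04, -0.004,-0.11,0,0,0,0,0.04, -0.004,-0.17,0,0,0,0,0.04, -0.004,-0.23,0,0,0,0,0.04, -0.004,-0.29,0,0,0,0,0.04, -0.004,-0.331,0,0,0,0,0.04, -0.004,-0.331,0.05,0,0,0,0.04, -0.004,-0.331,0.11,0,0,0,0.04, -0.004,-0.331,0.13,0,0,0,0.04]'
```

```text
t: 20.25
position: [0.6267, 0.1778, 0.0673]
tool_rot: [0.0, 1.0, 0.001, -0.003]
force: [-0.2, 0.5, -0.5]
gripper_width: 0.0465
gripper_force: 25.0
```

```bash
python3 -m creep '[0,0,0.003,0,0,0,0.04, 0,0,0.003,0,0,0,0.062, 0,0,0.003,0,0,0,0.062, 0,0,0.003,0,0,0,0.062, 0,0,-0.06,0,0,0,0.062, 0,0,-0.12,0,0,0,0.072, 0,0,-0.135,0,0,0,0.072, -0.021,0.529,-0.135,0,0,0,0.072, -0.021,0.529,-0.135,0,0,0,0.072, -0.021,0.529,-0.135,0,0,0,0.072, -0.021,0.529,-0.135,0,0,0,0.072, -0.021,0.529,-0.135,0,0,0,0.072, -0.021,0.529,-0.135,0,0,0,0.072, -0.021,0.529,-0.135,0,0,0,0.072, -0.021,0.529,-0.135,0,0,0,0.072, -0.021,0.529,-0.135,0,0,0,0.072, -0.021,0.529,-0.135,0,0,0,0.072]'; python3 ww.py | awk '/^t/||(/xy 0.[56]/&&/r 0.0[123]/)'
```

```text
t: 22.38
position: [0.6086, -0.3533, 0.2045]
tool_rot: [-0.0, 1.0, -0.001, -0.001]
force: [0.0, 0.2, 0.0]
gripper_width: 0.0721
gripper_force: 0.0
t 22.38 pos [ 0.6086 -0.3533  0.2045] q [-3.e-04  1.e+00 -6.e-04 -6.e-04] j [-0.69  0.49  1.28 -0.    1.38  0.88] w 0.0721 gf 0.0 F [0.  0.2 0. ]
[316. 209.] [131 114  86] xy 0.609 -0.3531 r 0.0242 z 0.012 tool [ 7.000e-04 -1.000e-04  2.015e-01]
[ 26. 222.] [ 46  87 161] xy 0.5955 -0.0723 r 0.0252 z 0.012 tool [-0.0131 -0.2809  0.2017]
[104. 271.] [161 128  93] xy 0.5423 -0.1367 r 0.0184 z 0.013 tool [-0.0663 -0.2164  0.2017]
[200. 286.] [213 179 134] xy 0.5229 -0.241 r 0.0192 z 0.012 tool [-0.0855 -0.1121  0.2017]
[302. 306.] [164 139 105] xy 0.5091 -0.3391 r 0.0194 z 0.012 tool [-0.0992 -0.014   0.2016]
```

```bash
python3 -m creep '[0.001,0,0.06,0,0,0,0.072, 0.001,0,0.12,0,0,0,0.072, 0.001,0,0.18,0,0,0,0.072, 0.001,0,0.199,0,0,0,0.072, 0.001,0,0.2,0,0,0,0.04, 0.001,0,0.2,0,0,0,0.04, 0.001,0,0.2,0,0,0,0.04, 0.001,0,0.2,0,0,0,0.04, 0.001,0,0.15,0,0,0,0.04, 0,0,0.09,0,0,0,0.04, 0,-0.01,0.03,0,0,0,0.04, -0.02,-0.06,0,0,0,0,0.04, -0.02,-0.12,0,0,0,0,0.04, -0.02,-0.18,0,0,0,0,0.04, -0.02,-0.24,0,0,0,0,0.04, -0.02,-0.3,0,0,0,0,0.04, -0.02,-0.36,0,0,0,0,0.04, -0.02,-0.42,0,0,0,0,0.04, -0.02,-0.48,0,0,0,0,0.04, -0.02,-0.54,0,0,0,0,0.04]'; python3 -m creep '[0,-0.017,0,0,0,0,0.04, 0,-0.017,0,0,0,0,0.04, 0,-0.017,0.06,0,0,0,0.04, 0,-0.017,0.11,0,0,0,0.04, 0,-0.017,0.125,0,0,0,0.04, 0,-0.017,0.125,0,0,0,0.04]'; python3 ww.py | head -1
```

```text
t: 24.98
position: [0.5885, 0.1908, 0.2071]
tool_rot: [-0.0, 1.0, 0.001, 0.001]
force: [0.7, -0.3, -0.3]
gripper_width: 0.0464
gripper_force: 25.0
t: 25.72
position: [0.5889, 0.2046, 0.0811]
tool_rot: [0.0, 1.0, 0.0, -0.0]
force: [-1.0, 0.2, -0.0]
gripper_width: 0.0463
gripper_force: 25.0
t 25.73 pos [0.5889 0.2046 0.0811] q [ 1.e-04  1.e+00  4.e-04 -1.e-04] j [ 0.14  0.46  1.59 -0.    1.09  1.71] w 0.0463 gf 25.0 F [-1.   0.2 -0. ]
```

```bash
python3 -m creep '[0,0,0.006,0,0,0,0.04, 0,0,0.006,0,0,0,0.056, 0,0,0.006,0,0,0,0.056, 0,0,0.006,0,0,0,0.056, 0,0,-0.05,0,0,0,0.056, 0,0,-0.11,0,0,0,0.062, 0,0,-0.12,0,0,0,0.062, -0.067,0.444,-0.12,0,0,0,0.062, -0.067,0.444,-0.12,0,0,0,0.062, -0.067,0.444,-0.12,0,0,0,0.062, -0.067,0.444,-0.12,0,0,0,0.062, -0.067,0.444,-0.12,0,0,0,0.062, -0.067,0.444,-0.12,0,0,0,0.062, -0.067,0.444,-0.12,0,0,0,0.062, -0.067,0.444,-0.12,0,0,0,0.062, -0.067,0.444,-0.12,0,0,0,0.062]'; python3 ww.py | awk '/^t/||(/xy 0.[56]/&&/r 0.0[123]/)'
```

```text
t: 27.82
position: [0.522, -0.2382, 0.1998]
tool_rot: [-0.001, 1.0, 0.0, -0.001]
force: [0.3, 0.2, -0.2]
gripper_width: 0.0619
gripper_force: 0.0
t 27.82 pos [ 0.522  -0.2382  0.1998] q [-7.e-04  1.e+00  4.e-04 -5.e-04] j [-0.64  0.22  1.65  0.    1.28  0.93] w 0.0619 gf 0.0 F [ 0.3  0.2 -0.2]
[125. 127.] [ 63  92 160] xy 0.5962 -0.0722 r 0.0247 z 0.012 tool [ 0.0746 -0.1657  0.197 ]
[215. 181.] [156 124  90] xy 0.5446 -0.142 r 0.0168 z 0.011 tool [ 0.0229 -0.096   0.1969]
[425. 224.] [104  88  66] xy 0.5091 -0.3396 r 0.0193 z 0.012 tool [-0.0128  0.1016  0.1967]
```

```bash
python3 ww.py
python3 - <<'E'
from h import *
im,d,m=load('wrist');cv2.imwrite('pics/wrist3.png',im[:,:,::-1])
E
```

```text
t 27.93 pos [ 0.5225 -0.2366  0.2002] q [-6.0e-04  1.0e+00  1.8e-03 -4.0e-04] j [-0.63  0.22  1.65  0.    1.28  0.93] w 0.062 gf 0.0 F [1.1 0.3 0.6]
[ 43. 122.] [76 70 64] xy 0.5952 -0.0001 r 0.0961 z 0.017 tool [ 0.0737 -0.236   0.1974]
[126. 127.] [ 63  90 158] xy 0.596 -0.0721 r 0.0249 z 0.012 tool [ 0.0742 -0.164   0.1973]
[216. 181.] [161 129  93] xy 0.5447 -0.1409 r 0.0174 z 0.011 tool [ 0.0227 -0.0955  0.1973]
[425. 225.] [143 121  91] xy 0.509 -0.3398 r 0.0195 z 0.012 tool [-0.0137  0.1033  0.1971]
[293. 243.] [172 145 107] xy 0.491 -0.2171 r 0.0196 z 0.012 tool [-0.0313 -0.0195  0.1972]
[156. 277.] [207 121 133] xy 0.455 -0.0817 r 0.0244 z 0.012 tool [-0.0668 -0.155   0.1974]
[238. 276.] [33 32 33] xy 0.4542 -0.1615 r 0.0242 z 0.012 tool [-0.0679 -0.0752  0.1973]
[244. 352.] [47 67 84] xy 0.3728 -0.1652 r 0.0213 z 0.012 tool [-0.1493 -0.0718  0.1974]
[339. 354.] [52 75 93] xy 0.3718 -0.2611 r 0.0335 z 0.013 tool [-0.1507  0.0242  0.1973]
[226. 410.] [61 82 97] xy 0.3011 -0.1423 r 0.0138 z 0.012 tool [-0.2209 -0.0949  0.1975]
[341. 412.] [55 78 96] xy 0.3009 -0.2685 r 0.0217 z 0.012 tool [-0.2216  0.0313  0.1973]
```

View pics/wrist3.png

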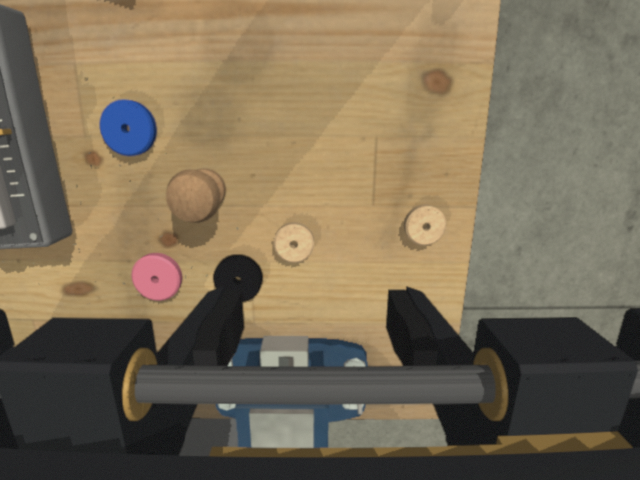

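Wheel c has been knocked from (0.521,-0.240) to pixel (293,243), i.e. (0.491,-0.217), near the black look-alike at (238,276). The bench is otherwise unchanged.

```bash
python3 -m creep '[-0.031,-0.02,0.03,0,0,0,0.054, -0.031,-0.02,0.09,0,0,0,0.054, -0.031,-0.02,0.15,0,0,0,0.054, -0.031,-0.02,0.19,0,0,0,0.054, -0.031,-0.02,0.197,0,0,0,0.054, -0.031,-0.02,0.197,0,0,0,0.03, -0.031,-0.02,0.197,0,0,0,0.03, -0.031,-0.02,0.197,0,0,0,0.03, -0.031,-0.02,0.16,0,0,0,0.03, -0.031,-0.02,0.1,0,0,0,0.03, -0.02,-0.03,0.04,0,0,0,0.03, 0,-0.08,0,0,0,0,0.03, 0.02,-0.13,0,0,0,0,0.03, 0.05,-0.18,0,0,0,0,0.03, 0.063,-0.24,0,0,0,0,0.03, 0.063,-0.3,0,0,0,0,0.03, 0.063,-0.36,0,0,0,0,0.03, 0.063,-0.383,0,0,0,0,0.03, 0.063,-0.383,0,0,0,0,0.03]'; python3 -m creep '[0,0,0.06,0,0,0,0.03, 0,0,0.11,0,0,0,0.03, 0,0,0.12,0,0,0,0.03, 0,0,0.12,0,0,0,0.03]'
```

```text
t: 30.4
position: [0.5844, 0.1466, 0.2015]
tool_rot: [-0.0, 1.0, 0.003, 0.001]
force: [-0.5, -0.3, -0.6]
gripper_width: 0.0367
gripper_force: 25.0
t: 30.9
position: [0.5852, 0.144, 0.0815]
tool_rot: [0.0, 1.0, 0.001, 0.0]
force: [1.2, -0.3, 0.1]
gripper_width: 0.0373
gripper_force: 25.0
```

```bash
python3 -m creep '[0,0,0.01,0,0,0,0.03, 0,0,0.01,0,0,0,0.048, 0,0,0.01,0,0,0,0.048, 0,0,0.01,0,0,0,0.048, 0,0,-0.05,0,0,0,0.048, 0,0,-0.11,0,0,0,0.062, 0,0,-0.12,0,0,0,0.062, -0.076,0.485,-0.12,0,0,0,0.062, -0.076,0.485,-0.12,0,0,0,0.062, -0.076,0.485,-0.12,0,0,0,0.062, -0.076,0.485,-0.12,0,0,0,0.062, -0.076,0.485,-0.12,0,0,0,0.062, -0.076,0.485,-0.12,0,0,0,0.062, -0.076,0.485,-0.12,0,0,0,0.062, -0.076,0.485,-0.12,0,0,0,0.062, -0.076,0.485,-0.12,0,0,0,0.062, -0.076,0.485,-0.12,0,0,0,0.062]'; python3 ww.py | awk '/^t/||(/xy 0.[456]/&&/r 0.0[123]/)'
```

```text
t: 33.02
position: [0.5092, -0.3395, 0.1996]
tool_rot: [-0.001, 1.0, 0.001, -0.001]
force: [-0.4, 0.8, -0.5]
gripper_width: 0.0619
gripper_force: 0.0
t 33.02 pos [ 0.5092 -0.3395  0.1996] q [-9.e-04  1.e+00  1.e-03 -7.e-04] j [-0.78  0.3   1.55  0.    1.3   0.79] w 0.0619 gf 0.0 F [-0.4  0.8 -0.5]
[ 18. 115.] [ 51  91 168] xy 0.5959 -0.0733 r 0.0242 z 0.012 tool [ 0.0874 -0.2657  0.1969]
[101. 173.] [156 125  90] xy 0.542 -0.137 r 0.0186 z 0.012 tool [ 0.0334 -0.202   0.1969]
[315. 211.] [176 149 110] xy 0.509 -0.3393 r 0.0192 z 0.012 tool [0.     0.0002 0.1966]
[ 53. 264.] [214 124 138] xy 0.4551 -0.0815 r 0.0248 z 0.012 tool [-0.0534 -0.2577  0.1971]
[132. 266.] [34 33 32] xy 0.454 -0.162 r 0.025 z 0.012 tool [-0.0547 -0.1773  0.197 ]
```

```bash
python3 -m creep '[0,0,0.06,0,0,0,0.062, 0,0,0.12,0,0,0,0.062, 0,0,0.18,0,0,0,0.062, 0,0,0.195,0,0,0,0.062, 0,0,0.196,0,0,0,0.03, 0,0,0.196,0,0,0,0.03, 0,0,0.196,0,0,0,0.03, 0,0,0.196,0,0,0,0.03, 0,0,0.15,0,0,0,0.03, 0,0,0.09,0,0,0,0.03, 0.01,-0.01,0.03,0,0,0,0.03, 0.02,-0.06,0,0,0,0,0.03, 0.03,-0.12,0,0,0,0,0.03, 0.04,-0.18,0,0,0,0,0.03, 0.05,-0.24,0,0,0,0,0.03, 0.06,-0.3,0,0,0,0,0.03, 0.07,-0.36,0,0,0,0,0.03, 0.078,-0.42,0,0,0,0,0.03, 0.078,-0.48,0,0,0,0,0.03, 0.078,-0.512,0,0,0,0,0.03]'; python3 -m creep '[0,0,0,0,0,0,0.03, 0,0,0.05,0,0,0,0.03, 0,0,0.1,0,0,0,0.03, 0,0,0.11,0,0,0,0.03, 0,0,0.11,0,0,0,0.03]'
```

```text
t: 35.62
position: [0.5862, 0.1749, 0.2019]
tool_rot: [-0.0, 1.0, 0.002, 0.001]
force: [-0.2, -0.8, 0.0]
gripper_width: 0.0364
gripper_force: 25.0
t: 36.25
position: [0.587, 0.171, 0.0914]
tool_rot: [0.0, 1.0, 0.001, 0.0]
force: [-0.0, -0.5, 0.2]
gripper_width: 0.0365
gripper_force: 25.0
```

```bash
python3 -m creep '[0,0,0,0,0,0,0.05, 0,0,0,0,0,0,0.05, 0,0,0,0,0,0,0.05, 0,0,-0.05,0,0,0,0.05, 0,0,-0.1,0,0,0,0.07, 0,0,-0.12,0,0,0,0.07, -0.161,-0.248,-0.12,0,0,0,0.07, -0.161,-0.248,-0.12,0,0,0,0.07, -0.161,-0.248,-0.12,0,0,0,0.07, -0.161,-0.248,-0.12,0,0,0,0.07, -0.161,-0.248,-0.12,0,0,0,0.07, -0.161,-0.248,-0.12,0,0,0,0.07, -0.161,-0.248,-0.12,0,0,0,0.07]' 40; python3 w.py
python3 - <<'E'
from h import *
im,d,m=load('top');a=im[180:285,190:340];cv2.imwrite('pics/crop_bowl.png',cv2.resize(a,None,fx=4,fy=4,interpolation=cv2.INTER_CUBIC)[:,:,::-1])
im,d,m=snap('wrist')
from w import cloud
P,_=cloud(m,d,0,640,0,290)
k=P[(P[:,2]>.052)&(P[:,2]<.064)&(np.hypot(P[:,0]-.426,P[:,1]-.42)<.04)]
print('knob',len(k),(k.min(0)+k.max(0))/2,np.ptp(k,0)); print(tool((k.min(0)+k.max(0))/2))
E
```

```text
t: 37.88
position: [0.4247, 0.4191, 0.21]
tool_rot: [0.001, 1.0, 0.002, -0.0]
force: [0.7, -0.4, -0.6]
gripper_width: 0.07
gripper_force: 0.0
t 37.88 pos [0.4247 0.4191 0.21  ] q [ 5.0e-04  1.0e+00  1.5e-03 -4.0e-04] j [ 0.58  0.26  1.58 -0.    1.31  2.15] w 0.07 gf 0.0 F [ 0.7 -0.4 -0.6]
[358. 233.] [ 30  66 145] xy 0.5959 -0.0717 r 0.0242 z 0.012 tool [0.1699 0.4911 0.2074]
[363. 291.] [203 116 131] xy 0.4546 -0.0811 r 0.0241 z 0.012 tool [0.0286 0.5    0.2075]
[396. 291.] [11 12 11] xy 0.4533 -0.1598 r 0.0236 z 0.012 tool [0.027  0.5787 0.2076]
lid ((0.4638429284095764, 0.39163947105407715), 0.13704629242420197) z [0.0124931  0.01587868 0.01935326]
t 37.98 pos [0.4255 0.4185 0.2103] q [ 3.e-04  1.e+00  5.e-04 -2.e-04] j [ 0.58  0.25  1.58 -0.    1.31  2.15] w 0.0704 gf 0.0 F [ 0.1 -0.1 -0. ]
knob 1002 [0.42647498 0.41902714 0.05637447] [0.02996689 0.02892631 0.00817822]
[ 0.0008 -0.0007  0.154 ]
```

View pics/crop_bowl.png

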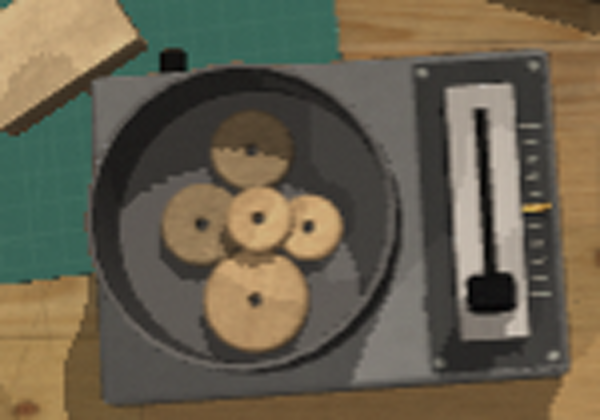

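Crop: all five wheels lie in the bowl (small one resting on its neighbours), grip at off (490,292), clip at (537,207). Now I'll measure the rim and grasp the lid.

```bash
python3 - <<'E'
from h import *
from w import cloud
im,d,m=load('top')
P,_=cloud(m,d,195,300,180,290)
p=P[(P[:,2]>.108)&(P[:,2]<.125)];print('rim',len(p),cv2.minEnclosingCircle(p[:,:2].astype(np.float32)),cv2.fitEllipse(p[:,:2].astype(np.float32)))
E
python3 -m creep '[0.001,-0.001,0.06,0,0,0,0.07, 0.001,-0.001,0.12,0,0,0,0.07, 0.001,-0.001,0.17,0,0,0,0.07, 0.001,-0.001,0.184,0,0,0,0.07, 0.001,-0.001,0.184,0,0,0,0.02, 0.001,-0.001,0.184,0,0,0,0.02, 0.001,-0.001,0.184,0,0,0,0.02, 0.001,-0.001,0.184,0,0,0,0.02, 0.001,-0.001,0.184,0,0,0,0.02, 0.001,-0.001,0.15,0,0,0,0.02, 0.001,-0.001,0.1,0,0,0,0.02, 0.001,-0.001,0.04,0,0,0,0.02, 0.001,-0.001,0,0,0,0,0.02, 0.001,-0.001,0,0,0,0,0.02]' 50
python3 - <<'E'
from h import *
st()
E
```

```text
t 38.02 pos [0.4257 0.4184 0.2104] q [ 2.e-04  1.e+00  3.e-04 -1.e-04] j [ 0.58  0.25  1.58 -0.    1.31  2.15] w 0.0702 gf 0.0 F [ 0.3 -0.4  0.6]
rim 546 ((0.5851600766181946, 0.17677128314971924), 0.08663085848093033) ((0.5846773982048035, 0.17591829597949982), (0.1667819321155548, 0.16716381907463074), 152.22947692871094)
t: 39.83
position: [0.4275, 0.4218, 0.2144]
tool_rot: [-0.002, 1.0, 0.001, 0.003]
force: [0.3, 0.5, -3.4]
gripper_width: 0.029
gripper_force: 50.0
t 39.83 pos [0.4275 0.4218 0.2144] q [-0.002   1.      0.0013  0.003 ] j [0.58 0.25 1.57 0.   1.31 2.15] w 0.029 gf 50.0 F [ 0.3  0.5 -3.4]
```

```bash
python3 -m creep '[0.03,0.046,0,0,0,0,0.02, 0.07,0.107,0,0,0,0,0.02, 0.11,0.168,0,0,0,0,0.02, 0.14,0.214,0,0,0,0,0.02, 0.158,0.242,0,0,0,0,0.02, 0.158,0.242,0.02,0,0,0,0.02, 0.158,0.242,0.05,0,0,0,0.02, 0.158,0.242,0.055,0,0,0,0.02, 0.158,0.242,0.055,0,0,0,0.02, 0.158,0.242,0.055,0,0,0,0.02]'
python3 - <<'E'
from h import *
from w import cloud
st();im,d,m=snap('wrist');P,_=cloud(m,d,100,540,0,290)
p=P[(P[:,2]>.128)&(P[:,2]<.15)&(np.hypot(P[:,0]-.585,P[:,1]-.176)<.11)]
print(len(p),np.median(p,0),cv2.minEnclosingCircle(p[:,:2].astype(np.float32)))
c=np.linalg.lstsq(np.c_[p[:,:2],np.ones(len(p))],p[:,2],rcond=None)[0];print('slope',c)
for t in (st(),):pass
E
```

```text
t: 41.08
position: [0.5849, 0.1796, 0.1567]
tool_rot: [-0.0, 1.0, 0.002, 0.001]
force: [0.7, -0.5, -2.9]
gripper_width: 0.029
gripper_force: 50.0
t 41.08 pos [0.5849 0.1796 0.1567] q [-1.0e-04  1.0e+00  1.7e-03  8.0e-04] j [0.1  0.34 1.58 0.   1.22 1.67] w 0.029 gf 50.0 F [ 0.7 -0.5 -2.9]
t 41.12 pos [0.585  0.1795 0.1569] q [-1.0e-04  1.0e+00  1.6e-03  1.0e-03] j [0.1  0.34 1.58 0.   1.22 1.67] w 0.0291 gf 50.0 F [ 0.2 -0.4 -2.9]
61180 [0.62784786 0.17921936 0.14517636] ((0.5891211032867432, 0.1791633665561676), 0.09053050726652145)
slope [-4.70535010e-03 -9.59351255e-05  1.48160037e-01]
t 41.17 pos [0.5851 0.1793 0.1569] q [-1.0e-04  1.0e+00  1.5e-03  1.0e-03] j [0.1  0.34 1.58 0.   1.22 1.67] w 0.0286 gf 50.0 F [-0.7  0.8 -2. ]
```

```bash
python3 -m creep '[0,0.0025,0,0,0,0,0.02, 0,0.0025,0.006,0,0,0,0.02, 0,0.0025,0.012,0,0,0,0.02, 0,0.0025,0.017,0,0,0,0.02, 0,0.0025,0.02,0,0,0,0.02, 0,0.0025,0.022,0,0,0,0.02, 0,0.0025,0.022,0,0,0,0.02]'
```

```text
t: 42.05
position: [0.5846, 0.1765, 0.135]
tool_rot: [0.0, 1.0, 0.001, 0.0]
force: [-5.0, 0.1, 4.9]
gripper_width: 0.0286
gripper_force: 50.0
```

```bash
python3 -m creep '[0,0,0.001,0,0,0,0.02, 0,0,0.001,0,0,0,0.07, 0,0,0.001,0,0,0,0.07, 0,0,0.001,0,0,0,0.07, 0,0,-0.03,0,0,0,0.07, 0,0,-0.08,0,0,0,0.07, 0,0,-0.1,0,0,0,0.07, -0.01,0.07,-0.1,0,0,-45,0.06, -0.04,0.137,-0.1,0,0,-90,0.06, -0.04,0.137,-0.1,0,0,-90,0.06, -0.04,0.137,-0.1,0,0,-90,0.06, -0.04,0.137,-0.1,0,0,-90,0.06, -0.04,0.137,-0.1,0,0,-90,0.06, -0.04,0.137,-0.1,0,0,-90,0.06, -0.04,0.137,-0.1,0,0,-90,0.06, -0.04,0.137,-0.1,0,0,-90,0.06]' 20
python3 - <<'E'
from h import *
from w import cloud
s=st();im,d,m=snap('wrist','wrist4.png');P,_=cloud(m,d,100,540,0,290)
def rep(P):
    p=P[(P[:,2]>.11)&(P[:,2]<.135)&(np.hypot(P[:,0]-.585,P[:,1]-.176)<.11)&(np.hypot(P[:,0]-.585,P[:,1]-.176)>.03)]
    c=np.linalg.lstsq(np.c_[p[:,:2],np.ones(len(p))],p[:,2],rcond=None)[0];print(len(p),np.median(p,0),'slope',c,cv2.minEnclosingCircle(p[:,:2].astype(np.float32)))
rep(P)
im,d,m=snap('top');P,_=cloud(m,d,190,335,180,290);rep(P)
print('clip slot rows: to grip',tool([.542,.0396,.0768],s))
E
```

```text
t: 44.05
position: [0.5444, 0.0393, 0.2327]
tool_rot: [-0.001, 0.705, 0.709, -0.0]
force: [-0.1, 0.1, 0.3]
gripper_width: 0.0604
gripper_force: 0.0
t 44.05 pos [0.5444 0.0393 0.2327] q [-6.000e-04  7.048e-01  7.094e-01 -4.000e-04] j [-0.15  0.12  1.69  0.    1.33 -0.15] w 0.0604 gf 0.0 F [-0.1  0.1  0.3]
t 44.1 pos [0.5443 0.0394 0.2327] q [-6.000e-04  7.038e-01  7.104e-01 -4.000e-04] j [-0.15  0.12  1.69  0.    1.33 -0.15] w 0.0596 gf 0.0 F [-0.5 -1.1  0. ]
33181 [0.58232835 0.14226414 0.12343976] slope [0.0021618  0.00156859 0.12192527] ((0.58432537317276, 0.17512819170951843), 0.09097123891115189)
2445 [0.5854897  0.2155377  0.12295504] slope [0.00170194 0.0012705  0.12166921] ((0.5836122632026672, 0.17665821313858032), 0.09112518280744553)
clip slot rows: to grip [ 0.0002 -0.0021  0.1559]
```

View pics/wrist4.png

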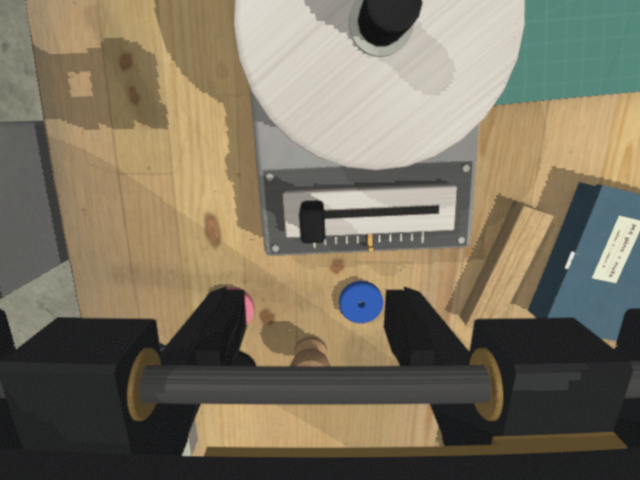

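Wrist view: lid flat on the bowl (level to 0.003 rad, plate top 123 mm), grip at off (312,220), clip at (370,241).

```bash
python3 -m creep '[0,-0.002,0.06,0,0,-2.7,0.06, 0,-0.002,0.12,0,0,-2.7,0.06, 0,-0.002,0.15,0,0,-2.7,0.06, 0,-0.002,0.156,0,0,-2.7,0.06, 0,-0.002,0.156,0,0,-2.7,0.015, 0,-0.002,0.156,0,0,-2.7,0.015, 0,-0.002,0.156,0,0,-2.7,0.015, 0,-0.002,0.156,0,0,-2.7,0.015, 0,-0.002,0.156,0,0,-2.7,0.015]' 10; python3 -m creep '[0,0.01,0,0,0,0,0.015, 0,0.02,0,0,0,0,0.015, 0,0.03,0,0,0,0,0.015, 0,0.04,0,0,0,0,0.015, 0,0.046,0,0,0,0,0.015, 0,0.05,0,0,0,0,0.015, 0,0.05,0,0,0,0,0.015, 0,0.05,0,0,0,0,0.015]'
python3 - <<'E'
from h import *
from w import cloud
im,d,m=snap('top','top_set.png')
cv2.imwrite('pics/top_set.png',cv2.resize(im[185:285,285:345],None,fx=6,fy=6)[:,:,::-1])
im,d,m=snap('wrist','wrist5.png');st()
E
```

```text
t: 45.32
position: [0.5431, 0.0393, 0.0784]
tool_rot: [0.0, 0.689, 0.724, 0.0]
force: [-1.4, -0.6, 4.1]
gripper_width: 0.0202
gripper_force: 10.0
t: 46.32
position: [0.5937, 0.0421, 0.0784]
tool_rot: [0.001, 0.689, 0.724, 0.001]
force: [1.4, 2.1, 4.7]
gripper_width: 0.0198
gripper_force: 10.0
t 46.33 pos [0.5937 0.0421 0.0784] q [6.000e-04 6.893e-01 7.244e-01 9.000e-04] j [-0.13  0.41  1.67  0.    1.06 -0.18] w 0.0198 gf 10.0 F [1.4 2.1 4.7]
t 46.48 pos [0.5936 0.0421 0.0784] q [6.000e-04 6.894e-01 7.244e-01 9.000e-04] j [-0.13  0.41  1.67  0.    1.06 -0.18] w 0.0198 gf 10.0 F [1.7 3.1 5.4]
```

View pics/wrist5.png

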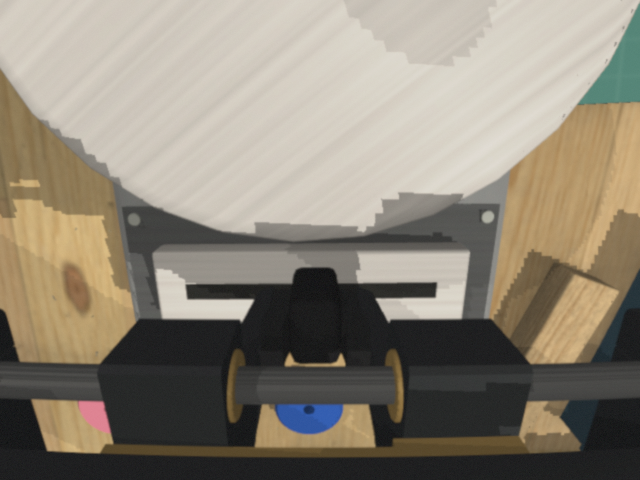

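The clip is hidden behind the fingers here, so I'll let go, rise and measure.

```bash
python3 -m creep '[0,0,0,0,0,0,0.05, 0,0,0,0,0,0,0.05, 0,0,0,0,0,0,0.05, 0,0,-0.06,0,0,0,0.06, 0,0,-0.12,0,0,0,0.06, 0.03,0,-0.15,0,0,0,0.06, 0.06,0,-0.15,0,0,0,0.06, 0.06,0,-0.15,0,0,0,0.06]'
python3 - <<'E'
from h import *
from w import cloud
s=st();im,d,m=snap('wrist')
u,v=[int(x) for x in proj(m,[.595,.025,.07])];print(u,v)
a=cv2.resize(im[v-50:v+50,u-65:u+65],None,fx=6,fy=6,interpolation=cv2.INTER_CUBIC);cv2.imwrite('pics/clip.png',a[:,:,::-1])
hsv=cv2.cvtColor(im,cv2.COLOR_RGB2HSV);mk=cv2.inRange(hsv,(10,130,110),(35,255,255));mk[:v-40]=0;mk[v+45:]=0;mk[:,:u-60]=0;mk[:,u+60:]=0
n,l,sx,c=cv2.connectedComponentsWithStats(mk);print(sx[1:],c[1:])
P,_=cloud(m,d,u-60,u+60,v-60,v+40);g=P[(P[:,2]>.095)&(P[:,2]<.105)&(P[:,1]<.065)];gc=(g.min(0)+g.max(0))/2
print('grip',len(g),gc,np.ptp(g,0))
y=.0555;M=np.array([[np.cos(y),np.sin(y)],[-np.sin(y),np.cos(y)]])
for i in range(1,n):
    if sx[i,4]>15: p=onz(m,*c[i],.056);print('clip',p,'grip-clip machine',M@(gc-p)[:2])
E
```

```text
t: 47.48
position: [0.5895, 0.1032, 0.228]
tool_rot: [0.0, 0.688, 0.725, 0.0]
force: [0.5, 0.2, -0.2]
gripper_width: 0.06
gripper_force: 0.0
t 47.48 pos [0.5895 0.1032 0.228 ] q [1.000e-04 6.885e-01 7.253e-01 2.000e-04] j [-0.02  0.24  1.56  0.    1.34 -0.08] w 0.06 gf 0.0 F [ 0.5  0.2 -0.2]
t 47.52 pos [0.5894 0.1021 0.2274] q [-1.000e-04  6.888e-01  7.250e-01 -4.000e-04] j [-0.03  0.24  1.56 -0.    1.34 -0.08] w 0.06 gf 0.0 F [ 0.1 -0.5  0.2]
315 301
[[286 316   8   7  33]] [[289.48484848 319.15151515]]
grip 786 [0.59418414 0.04256352 0.09917821] [0.02049399 0.02765138 0.00816185]
clip [ 0.57139365 -0.00143555  0.056     ] grip-clip machine [0.0251961 0.0426671]
```

View pics/clip.png

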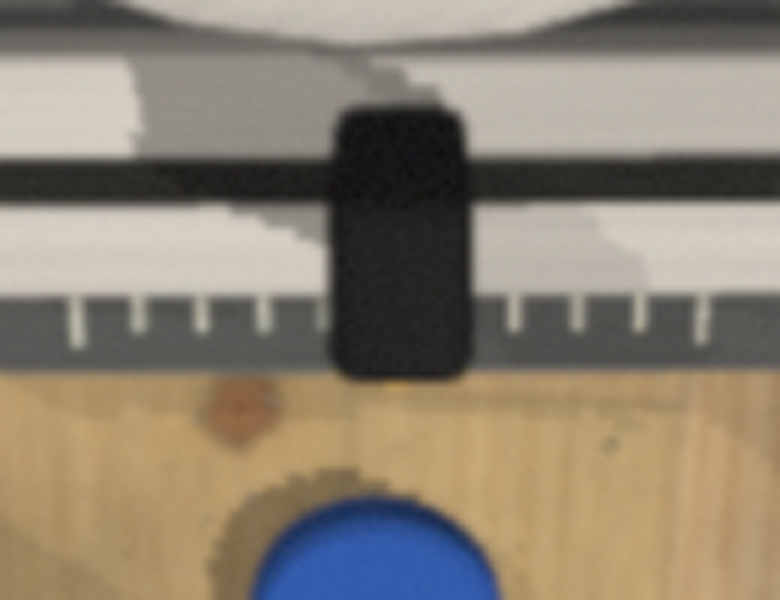

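Crop: the grip (centre x≈400) stands right in front of the clip, whose tip shows at (395,385). The scale midpoint is at 390, so they are level within about 1 mm (earlier clip measurements agree). One last lid check, then I hand in.

Run:
```python
from h import *
from w import cloud
im,d,m=load('top');P,_=cloud(m,d,190,300,180,290)
r=np.hypot(P[:,0]-.585,P[:,1]-.176);p=P[(P[:,2]>.11)&(P[:,2]<.135)&(r<.11)&(r>.03)]
print(len(p),np.linalg.lstsq(np.c_[p[:,:2],np.ones(len(p))],p[:,2],rcond=None)[0],cv2.minEnclosingCircle(p[:,:2].astype(np.float32)))
print(ctrl.finish_job())
```

```text
t 47.58 pos [0.5894 0.1014 0.2271] q [-2.000e-04  6.891e-01  7.246e-01 -6.000e-04] j [-0.03  0.24  1.56 -0.    1.34 -0.08] w 0.0597 gf 0.0 F [0.1 0.1 0.9]
1151 [ 0.0062398  -0.00142871  0.11991787] ((0.5545130968093872, 0.1814751923084259), 0.06736502796411514)
the job is handed in; nothing more can be done
None
```

The job is handed in: speed taken to off, all five wheel blanks put in the bowl, the lid back on and measured flat, and the speed grip set level with the brass clip to about 1 mm; the hand-in returned no verdict.

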